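# Open the water filler of the food warmer

### The job

Unscrew the cap from the food warmer's water filler (anticlockwise, over a full turn or more, with several grasps) without forcing it: let it rise with its thread, and neither pull up, press down nor push sideways hard. Keep hold of it as it comes free so that it does not drop onto the warmer or the counter, then set it down gently in the round steel dish, skirt down and bar up, and let go. Leave the square pan, bottle, bowls and shaker where they stand.

Things in the scene. Friction and masses are not known exactly. Their poses are not given: they have to be found in the camera images.
- cap: Black plastic screw cap: ribbed round skirt 57 mm in diameter, 34 mm high, open underneath, with an upright bar grip on its flat top; 68 mm high in all, about 120 g. Origin: centre of the skirt's lower rim; z up along its axis, x along the bar. It starts screwed down, rim 8 mm above the warmer's deck. Anticlockwise from above unscrews it.
- cap_grip (a point): Point on the cap's axis within its bar grip, 56 mm above the cap's rim, 22 mm above its flat top and 12 mm below the bar's top: fingers may reach at most 22 mm below it. The bar is 46 mm long (cap's x), 16 mm wide (cap's y) and 34 mm high (34 to 68 mm above the rim). The axes are the cap's own.
- neck: Fixed steel filler neck under the cap, upright, thread 37 mm across, top 34 mm above the deck. Origin: on its axis at deck height. Coarse thread: the cap rises 12 to 24 mm per turn and frees after 3/4 to 1 1/2 turns, to be felt; until then pulling lifts it 1.5 mm at most. Play sideways 0.7 mm; the cap stays where let go. Force of cap on neck must stay under 20 N.
- warmer: Stainless countertop food warmer, fixed, 340 mm long (x), 240 mm wide (y), deck 100 mm above the counter. Origin: on the counter under the neck's axis; the housing reaches 70 mm in front (-x) and 270 mm behind (+x) of it, 120 mm to either side. A covered pan lies on the deck from 83 mm behind the neck's axis on; its handle's top is 39 mm above the deck.
- dish: Round shallow dark steel dish, loose, 250 g, 120 mm in diameter at the rim, 16 mm high, flat inner floor about 95 mm in diameter and 3 mm above the counter. Origin: centre of its underside. It stands left or right of the warmer.
- square_pan: Bystander: square open metal pan, 110 mm by 110 mm, 60 mm high; on the other side of the warmer from the dish. Origin: centre of its underside.
- sauce_bottle: Bystander: amber sauce bottle, 56 mm in diameter, 170 mm high. Origin: centre of its underside.
- bowls: Bystander: stack of paper bowls, 128 mm in diameter, 63 mm high. Origin: centre of its underside.
- shaker: Bystander: glass shaker with a metal top, 48 mm in diameter, 90 mm high. Origin: centre of its underside.

How it is judged:
By the outcome, as a careful person would: the job done as asked, in the order asked, and still so for the second after the job is handed in, with the robot touching nothing.
It also fails if it takes over 72 s, if anything falls off the work surface, if the arm or the gripper's body presses on something with over 40 N, if the wrist force passes 120 N, or if a joint passes its speed limit or range.

### The arm

A 7-joint arm with a two-finger parallel gripper is mounted at the origin on the work surface. World frame = base frame: x ahead of the robot, y to its left, z up, the work surface at z = 0. Lengths are in m, angles in rad, forces in N, time in s.
With the tool pointing down it reaches from about 0.425 to 0.925 m from the base axis. Payload 6.8 kg.
Tool frame: the origin (TCP) lies on the mounting face of the last link; the fingertips stand 173 mm ahead of it and the grasp point (between the pads) lies 155 mm ahead of it; z points along the fingers, y is the line along which they close (so a half turn about z gives the same grasp; the last joint's range is limited). The gripper opens to 85 mm and grips with 20 to 120 N. Pads are 22 mm wide; open, the fingers measure 114 mm over their backs; the gripper's body (76 mm by 85 mm) begins 54 mm behind the grasp point. The pads swing forward as they close: fully open they stand 13 mm farther back than shut.
Start: joints at [-1.328, 0.477, 0.022, 1.555, -0.011, 1.109, -0.083], TCP at [0.232, 0.634, 0.405] pointing down, gripper open.
Joint ranges: [-2.96, 2.96], [-0.34, 2.1], [-1.41, 1.46], [0.24, 2.44], [-1.37, 4.51], [0.17, 1.92], [-2.96, 2.96]. Speed limits (rad/s): [2.39, 2.39, 3.14, 3.14, 3.14, 3.14, 3.14].

### API

Orientations are given as a rotation vector (axis times angle).
In Python, from bench import r gives the robot as it stands.
- The arm moves only by the tool arm_command, never from a script. Its argument "plan" is a list of rows, each an object of numbers: "claw": the closure, from 0 (fully open) to 1 (shut); "tx", "ty", "tz": the shift along the tool's x, y, z in m; "ax", "ay", "az": the turn, a rotation vector about the tool's x, y, z in degrees. A call has exactly 10 rows; each row shifts and turns the commanded pose from where the row before left it, along the tool's axes as they then stand; what a row does not reach is not made up. A row lasts 1/12 s, in which the tool goes at most 41.7 mm and 7.16 degrees, less where a joint would pass 70% of its speed; a pose out of reach is approached as far as the arm can. A call is refused whole if a number of a shift passes 0.0417 or a number of a turn 7.16, either way. A call with a gripper value outside its range is refused whole. The fingers move at their own pace and stop on an object; "squeeze" is the grip in N (left out, the last holds). Time passes only in rows, so rows that do not move let the fingers close, or fill a call up. It gives the time, the measured TCP pose, the force, the opening and the grip force at its end, in the units of the state.
- r.get_obs(): the state, without advancing time (a new reading comes with each control period).
- r.grab_frame(name): name is "side" or "top"; returns the picture (384x512x3 uint8, red, green, blue); there is no depth.
- r.camera_model(name): a dict with "fx", "fy", "cx", "cy" (pixels), "position" and "orientation" of the camera in the world. Camera axes: x right, y up, looking along -z (the intrinsics and any distortion apply to the point x, -y, -z); pixel columns grow to the right and rows downward; lengths in m; the calibration is good to about 2 mm. A picture is of the moment at which its call begins. camera_model takes no time and is no camera call.
- r.hand_in(): hands the job in; it is judged then, once.
Trained networks look in the newest picture that a camera, given by its name, has taken for a name from the list of things; names that differ only in an ending like _2 or _b are one class to them, and where a whole thing is asked for, a point or a joint stands for the part that bears it (a point fixed in the world has none). Each returns a list of dicts, best first, with "confidence" (0 to 1); they miss things now and then, are a little off and sometimes report something else, mostly with a low value. They report only what shows in the picture. A call takes as long as a camera call.
- r.boxes_of(target, camera): "location" ([x, y, z] in m, in the coordinates of the camera as it stood for that picture, good to about 4 mm: the middle of the surface that is visible of it).
- r.tip_of(target, camera): "location" ([x, y, z] in m, in the coordinates of the camera as it stood for that picture, good to about 4 mm: a listed point, or the origin of a listed thing).
The state is a dict: "clock": time; "joints": joint angles; "qvel": joint speeds; "tau": joint torques, N m; "tcp_pos": TCP position; "orientation": TCP orientation; "contact_force": force on the tool from outside, world axes, zero at the start; "moment": the same for the moment, N m; "grip_width": finger opening in m; "gripper_force": force on a finger pad.
Only numpy, scipy, OpenCV 4.12 (cv2) and the standard library are available. Lean on these libraries where they do the work, as an engineer would, in place of code of your own. Each camera call takes 0.05 s, during which the arm holds its last target. There are 200 camera calls.

## Working session

There is one attempt and no reset: what is moved stays moved. The work goes in short steps, Python scripts to look and compute and a tool call to move; the robot and the scene stay as the last step left them, time stands still between calls to the robot, and variables do not carry over. Pictures are saved under pics/ and viewed, at most 10 in all, crops included, and the job is handed in when it is done.

Besides the shell and the picture viewer there is one more tool, called as name(argument=value, ...) on one line, values as JSON. arm_command: Moves the arm, as the interface text tells. Its arguments: {"type":"object","properties":{"plan":{"type":"array","items":{"type":"object","properties":{"claw":{"type":"number"},"tx":{"type":"number"},"ty":{"type":"number"},"tz":{"type":"number"},"ax":{"type":"number"},"ay":{"type":"number"},"az":{"type":"number"}}}},"squeeze":{"type":"number"}},"required":["plan"]}

```bash
ls; mkdir -p pics; cat > h.py <<'E'
import numpy as np,cv2
from scipy.spatial.transform import Rotation as R
from bench import r
def cam(n):
    m=r.camera_model(n); o=np.array(m['orientation'],float)
    Rm=R.from_rotvec(o).as_matrix() if o.size==3 else o.reshape(3,3)
    return m,Rm,np.array(m['position'])
def world(p,n):
    m,Rm,t=cam(n); return Rm@np.array(p)+t
def save(n,f):
    im=r.grab_frame(n); cv2.imwrite('pics/'+f,im[...,::-1]); return im
def proj(p,n):
    m,Rm,t=cam(n); q=Rm.T@(np.array(p)-t); return m['cx']+m['fx']*q[0]/-q[2], m['cy']+m['fy']*-q[1]/-q[2]
E
python3 - <<'E'
from h import *
np.set_printoptions(precision=4,suppress=True)
for n in ['top','side']:
    print(r.camera_model(n)); save(n,n+'1.png')
    for t in ['cap','cap_grip','neck','warmer','dish','square_pan','sauce_bottle','bowls','shaker']:
        for f in (r.boxes_of,r.tip_of):
            print(n,t,f.__name__,[(round(d['confidence'],2),world(d['location'],n)) for d in f(t,n)[:2]])
print(r.get_obs())
E
```

```text
pics
{'fx': 439.92992701169663, 'fy': 439.92992701169663, 'cx': 252.11724977400814, 'cy': 194.79669105080526, 'position': array([0.352 , 0.0384, 1.4911]), 'orientation': array([ 0.0889, -0.0839, -1.5512])}
top cap call [(0.82, array([ 0.499 , -0.0433,  0.1413]))]
top cap call [(0.62, array([ 0.4981, -0.0459,  0.1081])), (0.17, array([ 0.4973, -0.0525,  0.1648]))]
top cap_grip call [(0.69, array([ 0.4969, -0.0505,  0.143 ]))]
top cap_grip call [(0.52, array([ 0.4566, -0.2984,  0.0021])), (0.48, array([ 0.4958, -0.0536,  0.1662]))]
top neck call []
top neck call [(0.46, array([ 0.4963, -0.0413,  0.1004]))]
top warmer call [(0.82, array([ 0.5971, -0.0457,  0.1012]))]
top warmer call []
top dish call [(0.67, array([0.4398, 0.3056, 0.0094]))]
top dish call [(0.62, array([0.4361, 0.3043, 0.0046]))]
top square_pan call [(0.62, array([ 0.4631, -0.3089,  0.0115]))]
top square_pan call [(0.81, array([ 0.457 , -0.2969,  0.0021]))]
top sauce_bottle call [(0.87, array([0.6169, 0.3231, 0.1099]))]
top sauce_bottle call [(0.74, array([0.6231, 0.3306, 0.0001]))]
top bowls call [(0.59, array([ 0.5975,
[... 1456 characters left out ...]

side bowls call [(0.69, array([ 0.5994, -0.3634,  0.0019]))]
side shaker call [(0.74, array([0.5414, 0.4205, 0.0549]))]
side shaker call [(0.54, array([0.5452, 0.4368, 0.0002]))]
{'clock': 1.9, 'joints': array([-1.3281,  0.477 ,  0.0224,  1.5554, -0.0115,  1.1093, -0.0831]), 'qvel': array([-0.0024, -0.0001,  0.0016, -0.0007, -0.0015,  0.0008,  0.001 ]), 'tau': array([  0.0002, -59.6318,   1.6062, -28.1534,   0.0124,   0.0017,
        -0.    ]), 'tcp_pos': array([0.232 , 0.6339, 0.4047]), 'orientation': array([-0.5482, -3.0934, -0.    ]), 'contact_force': array([-0.091 ,  0.7773, -1.1667]), 'moment': array([-0.0422, -0.001 , -0.0143]), 'gripper_force': 0.0, 'grip_width': 0.08538822004685509}
```

```bash
python3 - <<'E'
from h import *
print(proj([.499,-.0445,.15],'top'),proj([.499,-.0445,.15],'side'))
a=cv2.imread('pics/top1.png');b=cv2.imread('pics/side1.png')
def crop(im,n,w):
    u,v=map(int,proj([.499,-.0445,.15],n)); return cv2.resize(im[v-w:v+w,u-w:u+w],(400,400),interpolation=cv2.INTER_CUBIC)
c=np.hstack([crop(a,'top',30),crop(b,'side',45)])
cv2.imwrite('pics/crop1.png',c)
E
```

```text
(np.float64(280.97611963959343), np.float64(195.75556541366197)) (np.float64(252.18152099206097), np.float64(206.30062595853198))
```

View pics/top1.png

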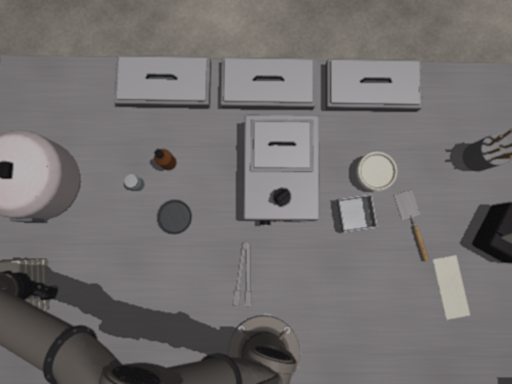

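View pics/crop1.png

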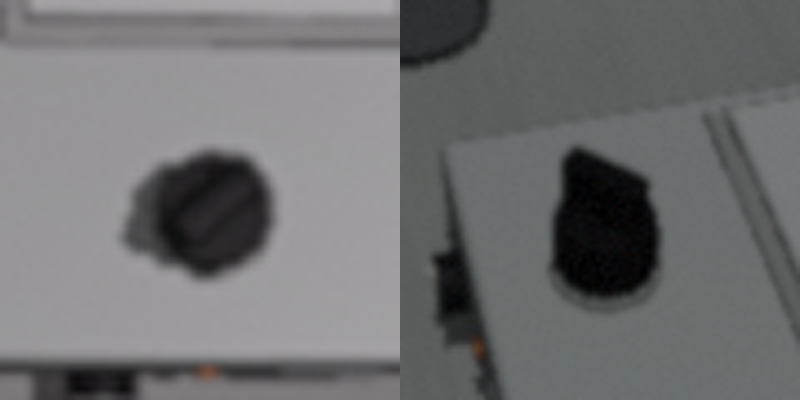

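arm_command(plan=[{"tx": -0.0242,"ty": -0.02725},{"tx": -0.0242,"ty": -0.02725},{"tx": -0.0242,"ty": -0.02725},{"tx": -0.0242,"ty": -0.02725},{"tx": -0.0242,"ty": -0.02725},{"tx": -0.0242,"ty": -0.02725},{"tx": -0.0242,"ty": -0.02725},{"tx": -0.0242,"ty": -0.02725},{"tx": -0.0242,"ty": -0.02725},{"tx": -0.0242,"ty": -0.02725}])

```text
invalid input at $.plan[0]: expected keys claw, tx, ty, tz, ax, ay, az
```

```bash
cat >> h.py <<'E'
def go(p=None,yaw=None):
    """prints tool-axis shift to TCP world p and turns to yaw (deg, of tool y) with tool vertical"""
    o=r.get_obs(); M=R.from_rotvec(o['orientation']).as_matrix(); t=o['tcp_pos']
    cy=np.degrees(np.arctan2(M[1,1],M[0,1]))
    y=np.radians(cy); T=np.array([[-np.sin(y)*-1,np.cos(y),0],[-np.cos(y),np.sin(y),0],[0,0,-1]])
    np.set_printoptions(precision=4,suppress=True)
    print('clk',o['clock'],'tcp',t,'yaw',cy,'tiltfix deg',np.degrees(R.from_matrix(M.T@T).as_rotvec()),'j',o['joints'],'F',o['contact_force'],'M',o['moment'],'w',o['grip_width'],'g',o['gripper_force'])
    if p is not None: print('shift tool',M.T@(np.array(p)-t))
    if yaw is not None: print('az',-(yaw-cy))
E
python3 - <<'E'
from h import *
go([.499,-.0445,.40])
a=cv2.imread('pics/top1.png').astype(float);b=cv2.imread('pics/side1.png').astype(float)
def crop(im,n,w):
    u,v=map(int,proj([.499,-.0445,.15],n)); c=im[v-w:v+w,u-w:u+w]; c=255*(np.clip(c/90,0,1))**.6
    c=cv2.resize(c.astype(np.uint8),(400,400),interpolation=cv2.INTER_CUBIC)
    return c
cv2.imwrite('pics/crop2.png',np.hstack([crop(a,'top',16),crop(b,'side',24)]))
for th in (-35,-45,-55):
  th=np.radians(th);e=np.array([np.cos(th),np.sin(th),0])*.023
  for n in('top','side'): 
    p=[np.array(proj(np.array([.499,-.0445,.176])+s*e,n)) for s in (-1,1)];d=p[1]-p[0];print(n,np.degrees(th),np.degrees(np.arctan2(-d[1],d[0])))
E
```

```text
Traceback (most recent call last):
  File "h.py", line 20, in go
    print('clk',o['clock'],'tcp',t,'yaw',cy,'tiltfix deg',np.degrees(R.from_matrix(M.T@T).as_rotvec()),'j',o['joints'],'F',o['contact_force'],'M',o['moment'],'w',o['grip_width'],'g',o['gripper_force'])
                                                                     ~~~~~~~~~~~~~^^^^^^^
  File "scipy/spatial/transform/_rotation.pyx", line 1143, in scipy.spatial.transform._rotation.Rotation.from_matrix
ValueError: Non-positive determinant (left-handed or null coordinate frame) in rotation matrix 0: [[-1. -0. -0.]
 [ 0.  1. -0.]
 [-0.  0.  1.]].
```

arm_command(plan=[{"claw": 0,"tx": -0.0242,"ty": -0.02725,"tz": 0,"ax": 0,"ay": 0,"az": 0},{"claw": 0,"tx": -0.0242,"ty": -0.02725,"tz": 0,"ax": 0,"ay": 0,"az": 0},{"claw": 0,"tx": -0.0242,"ty": -0.02725,"tz": 0,"ax": 0,"ay": 0,"az": 0},{"claw": 0,"tx": -0.0242,"ty": -0.02725,"tz": 0,"ax": 0,"ay": 0,"az": 0},{"claw": 0,"tx": -0.0242,"ty": -0.02725,"tz": 0,"ax": 0,"ay": 0,"az": 0},{"claw": 0,"tx": -0.0242,"ty": -0.02725,"tz": 0,"ax": 0,"ay": 0,"az": 0},{"claw": 0,"tx": -0.0242,"ty": -0.02725,"tz": 0,"ax": 0,"ay": 0,"az": 0},{"claw": 0,"tx": -0.0242,"ty": -0.02725,"tz": 0,"ax": 0,"ay": 0,"az": 0},{"claw": 0,"tx": -0.0242,"ty": -0.02725,"tz": 0,"ax": 0,"ay": 0,"az": 0},{"claw": 0,"tx": -0.0242,"ty": -0.02725,"tz": 0,"ax": 0,"ay": 0,"az": 0}])

```text
clock: 2.73
tcp_pos: [0.3659, 0.2931, 0.405]
orientation: [0.548, 3.093, 0.001]
contact_force: [0.5, 0.0, 0.5]
grip_width: 0.0854
gripper_force: 0.0
```

```bash
sed -i 's/\[\[-np.sin(y)\*-1,np.cos(y),0\],\[-np.cos(y),np.sin(y),0\]/[[-np.sin(y),np.cos(y),0],[np.cos(y),np.sin(y),0]/' h.py
python3 - <<'E'
from h import *
go([.499,-.0445,.40])
a=cv2.imread('pics/top1.png').astype(float);b=cv2.imread('pics/side1.png').astype(float)
def crop(im,n,w):
    u,v=map(int,proj([.499,-.0445,.15],n)); c=im[v-w:v+w,u-w:u+w]; c=255*(np.clip(c/90,0,1))**.6
    c=cv2.resize(c.astype(np.uint8),(400,400),interpolation=cv2.INTER_CUBIC)
    return c
cv2.imwrite('pics/crop2.png',np.hstack([crop(a,'top',16),crop(b,'side',24)]))
for th in (-35,-45,-55):
  th=np.radians(th);e=np.array([np.cos(th),np.sin(th),0])*.023
  for n in('top','side'): 
    p=[np.array(proj(np.array([.499,-.0445,.176])+s*e,n)) for s in (-1,1)];d=p[1]-p[0];print(n,np.degrees(th),np.degrees(np.arctan2(-d[1],d[0])))
E
```

```text
clk 2.7333 tcp [0.3659 0.2931 0.405 ] yaw 69.90399165995979 tiltfix deg [ 0.0446  0.0083 -0.    ] j [-0.9411  0.1318  0.1458  2.0389 -0.0234  0.9716  0.4366] F [0.5099 0.0253 0.5105] M [ 0.0034 -0.0494  0.0461] w 0.08535987235889927 g 0.0
shift tool [-0.241  -0.2713  0.0048]
top -35.0 54.081587548068775
side -35.0 -15.53751983385399
top -45.0 44.00236009579547
side -45.0 -23.43432437822929
top -55.0 33.94575167572325
side -55.0 -32.09125904005591
```

View pics/crop2.png

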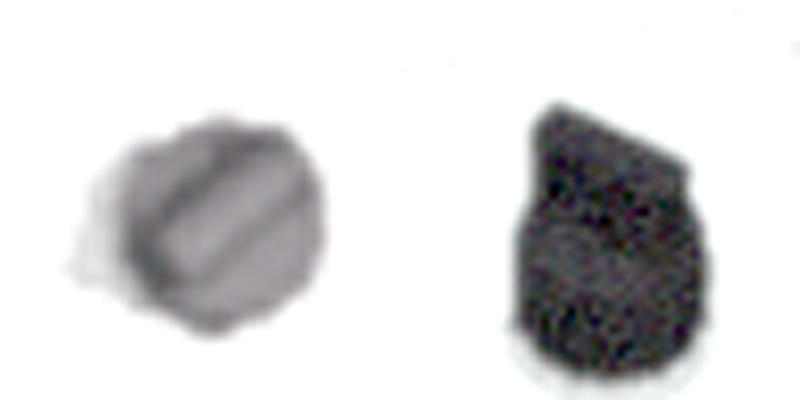

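arm_command(plan=[{"claw": 0,"tx": -0.0241,"ty": -0.0272,"tz": 0.0005,"ax": 0,"ay": 0,"az": 0},{"claw": 0,"tx": -0.0241,"ty": -0.0272,"tz": 0.0005,"ax": 0,"ay": 0,"az": 0},{"claw": 0,"tx": -0.0241,"ty": -0.0272,"tz": 0.0005,"ax": 0,"ay": 0,"az": 0},{"claw": 0,"tx": -0.0241,"ty": -0.0272,"tz": 0.0005,"ax": 0,"ay": 0,"az": 0},{"claw": 0,"tx": -0.0241,"ty": -0.0272,"tz": 0.0005,"ax": 0,"ay": 0,"az": 0},{"claw": 0,"tx": -0.0241,"ty": -0.0272,"tz": 0.0005,"ax": 0,"ay": 0,"az": 0},{"claw": 0,"tx": -0.0241,"ty": -0.0272,"tz": 0.0005,"ax": 0,"ay": 0,"az": 0},{"claw": 0,"tx": -0.0241,"ty": -0.0272,"tz": 0.0005,"ax": 0,"ay": 0,"az": 0},{"claw": 0,"tx": -0.0241,"ty": -0.0272,"tz": 0.0005,"ax": 0,"ay": 0,"az": 0},{"claw": 0,"tx": -0.0241,"ty": -0.0272,"tz": 0.0005,"ax": 0,"ay": 0,"az": 0}])

```text
clock: 3.57
tcp_pos: [0.4987, -0.0452, 0.4]
orientation: [0.548, 3.093, 0.001]
contact_force: [0.6, 0.7, -0.1]
grip_width: 0.0849
gripper_force: 0.0
```

arm_command(plan=[{"claw": 0.2,"tx": 0,"ty": 0,"tz": 0.002,"ax": 0,"ay": 0,"az": 6.95},{"claw": 0.3,"tx": 0,"ty": 0,"tz": 0.002,"ax": 0,"ay": 0,"az": 6.95},{"claw": 0.4,"tx": 0,"ty": 0,"tz": 0.002,"ax": 0,"ay": 0,"az": 6.95},{"claw": 0.45,"tx": 0,"ty": 0,"tz": 0.002,"ax": 0,"ay": 0,"az": 6.95},{"claw": 0.5,"tx": 0,"ty": 0,"tz": 0.002,"ax": 0,"ay": 0,"az": 6.95},{"claw": 0.5,"tx": 0,"ty": 0,"tz": 0.002,"ax": 0,"ay": 0,"az": 6.95},{"claw": 0.5,"tx": 0,"ty": 0,"tz": 0.002,"ax": 0,"ay": 0,"az": 6.95},{"claw": 0.5,"tx": 0,"ty": 0,"tz": 0.002,"ax": 0,"ay": 0,"az": 6.95},{"claw": 0.5,"tx": 0,"ty": 0,"tz": 0.002,"ax": 0,"ay": 0,"az": 6.95},{"claw": 0.5,"tx": 0,"ty": 0,"tz": 0.002,"ax": 0,"ay": 0,"az": 6.95}])

```text
clock: 4.4
tcp_pos: [0.4984, -0.0434, 0.3798]
orientation: [2.22, 2.223, 0.001]
contact_force: [-0.3, 0.3, -0.1]
grip_width: 0.0426
gripper_force: 0.0
```

arm_command(plan=[{"claw": 0.5,"tx": 0,"ty": 0,"tz": 0.002,"ax": 0,"ay": 0,"az": 6.95},{"claw": 0.5,"tx": 0,"ty": 0,"tz": 0.002,"ax": 0,"ay": 0,"az": 6.95},{"claw": 0.5,"tx": 0,"ty": 0,"tz": 0.002,"ax": 0,"ay": 0,"az": 6.95},{"claw": 0.5,"tx": 0,"ty": 0,"tz": 0.002,"ax": 0,"ay": 0,"az": 6.95},{"claw": 0.5,"tx": 0,"ty": 0,"tz": 0.002,"ax": 0,"ay": 0,"az": 6.95},{"claw": 0.5,"tx": 0,"ty": 0,"tz": 0.002,"ax": 0,"ay": 0,"az": 6.95},{"claw": 0.5,"tx": 0,"ty": 0,"tz": 0.002,"ax": 0,"ay": 0,"az": 6.95},{"claw": 0.5,"tx": 0,"ty": 0,"tz": 0.002,"ax": 0,"ay": 0,"az": 6.95},{"claw": 0.5,"tx": 0,"ty": 0,"tz": 0.002,"ax": 0,"ay": 0,"az": 6.95},{"claw": 0.5,"tx": 0,"ty": 0,"tz": 0.002,"ax": 0,"ay": 0,"az": 6.95}])

```text
clock: 5.23
tcp_pos: [0.4985, -0.0433, 0.3598]
orientation: [-3.091, -0.561, -0.001]
contact_force: [-0.3, -0.3, -0.2]
grip_width: 0.0426
gripper_force: 0.0
```

arm_command(plan=[{"claw": 0.5,"tx": 0,"ty": 0,"tz": 0,"ax": 0,"ay": 0,"az": 6.95},{"claw": 0.5,"tx": 0,"ty": 0,"tz": 0,"ax": 0,"ay": 0,"az": 6.95},{"claw": 0.5,"tx": 0,"ty": 0,"tz": 0,"ax": 0,"ay": 0,"az": 6.95},{"claw": 0.5,"tx": 0,"ty": 0,"tz": 0,"ax": 0,"ay": 0,"az": 6.95},{"claw": 0.5,"tx": 0,"ty": 0,"tz": 0,"ax": 0,"ay": 0,"az": 6.95},{"claw": 0.5,"tx": 0,"ty": 0,"tz": 0,"ax": 0,"ay": 0,"az": 6.95},{"claw": 0.5,"tx": 0,"ty": 0,"tz": 0,"ax": 0,"ay": 0,"az": 6.95},{"claw": 0.5,"tx": 0,"ty": 0,"tz": 0,"ax": 0,"ay": 0,"az": 6.95},{"claw": 0.5,"tx": 0,"ty": 0,"tz": 0,"ax": 0,"ay": 0,"az": 6.95},{"claw": 0.5,"tx": 0,"ty": 0,"tz": 0,"ax": 0,"ay": 0,"az": 6.95}])

```text
clock: 6.07
tcp_pos: [0.4985, -0.0432, 0.3599]
orientation: [-2.859, 1.3, -0.0]
contact_force: [-0.4, -0.0, -0.6]
grip_width: 0.0423
gripper_force: 0.0
```

```bash
python3 - <<'E'
from h import *
go([.4995,-.045,.320],-138.5)
im=save('side','side2.png'); 
c=cv2.resize(im[150:270,190:310,::-1],(600,600),interpolation=cv2.INTER_CUBIC).astype(float)
cv2.imwrite('pics/crop3.png',255*np.clip(c/140,0,1)**.6)
for f,t in ((r.tip_of,'cap_grip'),(r.tip_of,'cap'),(r.tip_of,'neck'),(r.tip_of,'warmer')):
    print(t,[(d['confidence'],world(d['location'],'side')) for d in f(t,'side')[:2]])
E
```

```text
clk 6.0667 tcp [ 0.4985 -0.0432  0.3599] yaw -138.90779554635515 tiltfix deg [-0.0424  0.0047  0.    ] j [-0.9654  0.5094  1.2379  2.0623 -0.5868  0.9853 -1.8442] F [-0.3656 -0.0418 -0.5694] M [ 0.013  -0.0455  0.0002] w 0.042270243953409004 g 0.0
shift tool [0.002  0.0005 0.0399]
az -0.40779554635514614
cap_grip [(0.71, array([ 0.498 , -0.0435,  0.161 ]))]
cap [(0.8, array([ 0.5037, -0.0465,  0.1078]))]
neck [(0.53, array([ 0.5022, -0.0478,  0.0943]))]
warmer [(0.81, array([ 0.5012, -0.0461,  0.0038]))][ WARN:0@0.831] global loadsave.cpp:1063 imwrite_ Unsupported depth image for selected encoder is fallbacked to CV_8U.
```

View pics/crop3.png

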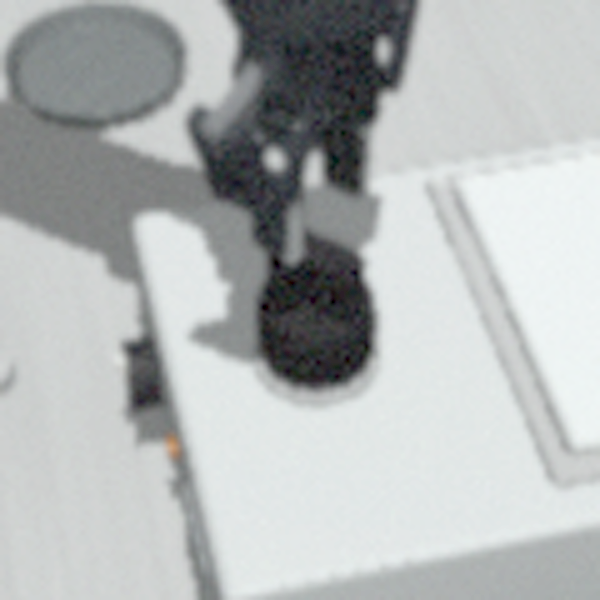

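arm_command(plan=[{"claw": 0.5,"tx": 0.0027,"ty": 0.0004,"tz": 0,"ax": 0,"ay": 0,"az": 0},{"claw": 0.5,"tx": 0,"ty": 0,"tz": 0.008,"ax": 0,"ay": 0,"az": 0},{"claw": 0.5,"tx": 0,"ty": 0,"tz": 0.008,"ax": 0,"ay": 0,"az": 0},{"claw": 0.5,"tx": 0,"ty": 0,"tz": 0.008,"ax": 0,"ay": 0,"az": 0},{"claw": 0.5,"tx": 0,"ty": 0,"tz": 0.008,"ax": 0,"ay": 0,"az": 0},{"claw": 0.5,"tx": 0,"ty": 0,"tz": 0.008,"ax": 0,"ay": 0,"az": 0},{"claw": 0.6,"tx": 0,"ty": 0,"tz": 0,"ax": 0,"ay": 0,"az": 0},{"claw": 0.7,"tx": 0,"ty": 0,"tz": 0,"ax": 0,"ay": 0,"az": 0},{"claw": 0.73,"tx": 0,"ty": 0,"tz": 0,"ax": 0,"ay": 0,"az": 0},{"claw": 0.73,"tx": 0,"ty": 0,"tz": 0,"ax": 0,"ay": 0,"az": 0}], squeeze=20)

```text
clock: 7.15
tcp_pos: [0.5001, -0.0458, 0.32]
orientation: [-2.863, 1.293, -0.001]
contact_force: [0.5, -0.6, 0.2]
grip_width: 0.023
gripper_force: 0.0
```

arm_command(plan=[{"claw": 0.735,"tx": 0,"ty": 0,"tz": 0,"ax": 0,"ay": 0,"az": 0},{"claw": 0.74,"tx": 0,"ty": 0,"tz": 0,"ax": 0,"ay": 0,"az": 0},{"claw": 0.745,"tx": 0,"ty": 0,"tz": 0,"ax": 0,"ay": 0,"az": 0},{"claw": 0.75,"tx": 0,"ty": 0,"tz": 0,"ax": 0,"ay": 0,"az": 0},{"claw": 0.755,"tx": 0,"ty": 0,"tz": 0,"ax": 0,"ay": 0,"az": 0},{"claw": 0.76,"tx": 0,"ty": 0,"tz": 0,"ax": 0,"ay": 0,"az": 0},{"claw": 0.765,"tx": 0,"ty": 0,"tz": 0,"ax": 0,"ay": 0,"az": 0},{"claw": 0.77,"tx": 0,"ty": 0,"tz": 0,"ax": 0,"ay": 0,"az": 0},{"claw": 0.77,"tx": 0,"ty": 0,"tz": 0,"ax": 0,"ay": 0,"az": 0},{"claw": 0.77,"tx": 0,"ty": 0,"tz": 0,"ax": 0,"ay": 0,"az": 0}])

```text
clock: 7.98
tcp_pos: [0.4999, -0.0457, 0.3197]
orientation: [-2.863, 1.293, 0.0]
contact_force: [0.5, 0.4, 0.3]
grip_width: 0.0196
gripper_force: 0.0
```

arm_command(plan=[{"claw": 0.775,"tx": 0,"ty": 0,"tz": 0,"ax": 0,"ay": 0,"az": 0},{"claw": 0.778,"tx": 0,"ty": 0,"tz": 0,"ax": 0,"ay": 0,"az": 0},{"claw": 0.78,"tx": 0,"ty": 0,"tz": 0,"ax": 0,"ay": 0,"az": 0},{"claw": 0.782,"tx": 0,"ty": 0,"tz": 0,"ax": 0,"ay": 0,"az": 0},{"claw": 0.784,"tx": 0,"ty": 0,"tz": 0,"ax": 0,"ay": 0,"az": 0},{"claw": 0.786,"tx": 0,"ty": 0,"tz": 0,"ax": 0,"ay": 0,"az": 0},{"claw": 0.788,"tx": 0,"ty": 0,"tz": 0,"ax": 0,"ay": 0,"az": 0},{"claw": 0.79,"tx": 0,"ty": 0,"tz": 0,"ax": 0,"ay": 0,"az": 0},{"claw": 0.79,"tx": 0,"ty": 0,"tz": 0,"ax": 0,"ay": 0,"az": 0},{"claw": 0.79,"tx": 0,"ty": 0,"tz": 0,"ax": 0,"ay": 0,"az": 0}])

```text
clock: 8.82
tcp_pos: [0.4999, -0.0458, 0.3197]
orientation: [-2.863, 1.293, 0.0]
contact_force: [0.0, 0.1, 0.1]
grip_width: 0.018
gripper_force: 0.1
```

arm_command(plan=[{"claw": 0.794,"tx": 0,"ty": 0,"tz": 0,"ax": 0,"ay": 0,"az": 0},{"claw": 0.798,"tx": 0,"ty": 0,"tz": 0,"ax": 0,"ay": 0,"az": 0},{"claw": 0.802,"tx": 0,"ty": 0,"tz": 0,"ax": 0,"ay": 0,"az": 0},{"claw": 0.806,"tx": 0,"ty": 0,"tz": 0,"ax": 0,"ay": 0,"az": 0},{"claw": 0.81,"tx": 0,"ty": 0,"tz": 0,"ax": 0,"ay": 0,"az": 0},{"claw": 0.814,"tx": 0,"ty": 0,"tz": 0,"ax": 0,"ay": 0,"az": 0},{"claw": 0.818,"tx": 0,"ty": 0,"tz": 0,"ax": 0,"ay": 0,"az": 0},{"claw": 0.82,"tx": 0,"ty": 0,"tz": 0,"ax": 0,"ay": 0,"az": 0},{"claw": 0.82,"tx": 0,"ty": 0,"tz": 0,"ax": 0,"ay": 0,"az": 0},{"claw": 0.82,"tx": 0,"ty": 0,"tz": 0,"ax": 0,"ay": 0,"az": 0}])

```text
clock: 9.65
tcp_pos: [0.4999, -0.0457, 0.3197]
orientation: [2.863, -1.293, 0.0]
contact_force: [-0.6, -0.5, 0.8]
grip_width: 0.0158
gripper_force: 17.2
```

```bash
python3 - <<'E'
from h import *
go()
E
```

```text
clk 9.65 tcp [ 0.4999 -0.0457  0.3197] yaw -138.60135014322586 tiltfix deg [ 0.0017 -0.0013  0.    ] j [-0.8889  0.5569  1.1486  2.0931 -0.655   0.9132 -1.7849] F [-0.574  -0.4913  0.7573] M [-0.152   0.1492 -0.0012] w 0.015843538603887323 g 17.21948504447937
```

arm_command(plan=[{"claw": 1,"tx": 0,"ty": 0,"tz": 0,"ax": 0,"ay": 0,"az": 0},{"claw": 1,"tx": 0,"ty": 0,"tz": 0,"ax": 0,"ay": 0,"az": 0},{"claw": 1,"tx": 0,"ty": 0,"tz": -0.0002,"ax": 0,"ay": 0,"az": -4},{"claw": 1,"tx": 0,"ty": 0,"tz": -0.0002,"ax": 0,"ay": 0,"az": -4},{"claw": 1,"tx": 0,"ty": 0,"tz": -0.0002,"ax": 0,"ay": 0,"az": -4},{"claw": 1,"tx": 0,"ty": 0,"tz": -0.0002,"ax": 0,"ay": 0,"az": -4},{"claw": 1,"tx": 0,"ty": 0,"tz": -0.0002,"ax": 0,"ay": 0,"az": -4},{"claw": 1,"tx": 0,"ty": 0,"tz": -0.0002,"ax": 0,"ay": 0,"az": -4},{"claw": 1,"tx": 0,"ty": 0,"tz": 0,"ax": 0,"ay": 0,"az": 0},{"claw": 1,"tx": 0,"ty": 0,"tz": 0,"ax": 0,"ay": 0,"az": 0}], squeeze=50)

```text
clock: 10.48
tcp_pos: [0.4999, -0.0457, 0.3209]
orientation: [-3.068, 0.672, -0.0]
contact_force: [0.3, 0.1, -1.9]
grip_width: 0.0152
gripper_force: 50.1
```

```bash
python3 - <<'E'
from h import *
go()
E
```

```text
clk 10.4833 tcp [ 0.4999 -0.0457  0.3209] yaw -114.71580010810678 tiltfix deg [-0.0325  0.0064  0.    ] j [-0.8323  0.4864  1.0409  2.0901 -0.5559  0.8715 -1.4684] F [ 0.2796  0.0945 -1.9154] M [-0.0567  0.0474 -0.0368] w 0.015189984676006253 g 50.08701682090759
```

arm_command(plan=[{"claw": 1,"tx": 0,"ty": 0,"tz": -0.00025,"ax": 0,"ay": 0,"az": -5},{"claw": 1,"tx": 0,"ty": 0,"tz": -0.00025,"ax": 0,"ay": 0,"az": -5},{"claw": 1,"tx": 0,"ty": 0,"tz": -0.00025,"ax": 0,"ay": 0,"az": -5},{"claw": 1,"tx": 0,"ty": 0,"tz": -0.00025,"ax": 0,"ay": 0,"az": -5},{"claw": 1,"tx": 0,"ty": 0,"tz": -0.00025,"ax": 0,"ay": 0,"az": -5},{"claw": 1,"tx": 0,"ty": 0,"tz": -0.00025,"ax": 0,"ay": 0,"az": -5},{"claw": 1,"tx": 0,"ty": 0,"tz": -0.00025,"ax": 0,"ay": 0,"az": -5},{"claw": 1,"tx": 0,"ty": 0,"tz": -0.00025,"ax": 0,"ay": 0,"az": -5},{"claw": 1,"tx": 0,"ty": 0,"tz": 0,"ax": 0,"ay": 0,"az": 0},{"claw": 1,"tx": 0,"ty": 0,"tz": 0,"ax": 0,"ay": 0,"az": 0}])

```text
clock: 11.32
tcp_pos: [0.4998, -0.0458, 0.3228]
orientation: [-3.114, -0.415, 0.001]
contact_force: [0.3, -0.9, -1.1]
grip_width: 0.0152
gripper_force: 50.0
```

arm_command(plan=[{"claw": 1,"tx": 0,"ty": 0,"tz": -0.00025,"ax": 0,"ay": 0,"az": -5},{"claw": 1,"tx": 0,"ty": 0,"tz": -0.00025,"ax": 0,"ay": 0,"az": -5},{"claw": 1,"tx": 0,"ty": 0,"tz": -0.00025,"ax": 0,"ay": 0,"az": -5},{"claw": 1,"tx": 0,"ty": 0,"tz": -0.00025,"ax": 0,"ay": 0,"az": -5},{"claw": 1,"tx": 0,"ty": 0,"tz": -0.00025,"ax": 0,"ay": 0,"az": -5},{"claw": 1,"tx": 0,"ty": 0,"tz": -0.00025,"ax": 0,"ay": 0,"az": -5},{"claw": 1,"tx": 0,"ty": 0,"tz": -0.00025,"ax": 0,"ay": 0,"az": -5},{"claw": 1,"tx": 0,"ty": 0,"tz": -0.00025,"ax": 0,"ay": 0,"az": -5},{"claw": 1,"tx": 0,"ty": 0,"tz": 0,"ax": 0,"ay": 0,"az": 0},{"claw": 1,"tx": 0,"ty": 0,"tz": 0,"ax": 0,"ay": 0,"az": 0}])

```text
clock: 12.15
tcp_pos: [0.4999, -0.0458, 0.3248]
orientation: [-2.785, -1.453, 0.0]
contact_force: [0.0, 0.1, -0.6]
grip_width: 0.0154
gripper_force: 50.0
```

```bash
python3 - <<'E'
from h import *
go()
E
```

```text
clk 12.15 tcp [ 0.4999 -0.0458  0.3248] yaw -34.88833823265771 tiltfix deg [-0.0135  0.0028  0.    ] j [-0.5819  0.3475  0.6724  2.0747 -0.2964  0.8132 -0.3413] F [ 0.0001  0.1131 -0.6118] M [-0.0564  0.0241  0.0076] w 0.015398203531107123 g 50.037474632263184
```

arm_command(plan=[{"claw": 1,"tx": 0,"ty": 0,"tz": -0.00025,"ax": 0,"ay": 0,"az": -5},{"claw": 1,"tx": 0,"ty": 0,"tz": -0.00025,"ax": 0,"ay": 0,"az": -5},{"claw": 1,"tx": 0,"ty": 0,"tz": -0.00025,"ax": 0,"ay": 0,"az": -5},{"claw": 1,"tx": 0,"ty": 0,"tz": -0.00025,"ax": 0,"ay": 0,"az": -5},{"claw": 1,"tx": 0,"ty": 0,"tz": -0.00025,"ax": 0,"ay": 0,"az": -5},{"claw": 1,"tx": 0,"ty": 0,"tz": -0.00025,"ax": 0,"ay": 0,"az": -5},{"claw": 1,"tx": 0,"ty": 0,"tz": -0.00025,"ax": 0,"ay": 0,"az": -5},{"claw": 1,"tx": 0,"ty": 0,"tz": -0.00025,"ax": 0,"ay": 0,"az": -5},{"claw": 1,"tx": 0,"ty": 0,"tz": 0,"ax": 0,"ay": 0,"az": 0},{"claw": 1,"tx": 0,"ty": 0,"tz": 0,"ax": 0,"ay": 0,"az": 0}])

```text
clock: 12.98
tcp_pos: [0.4998, -0.0459, 0.3267]
orientation: [-2.12, -2.317, 0.001]
contact_force: [-0.5, -0.4, -1.9]
grip_width: 0.0154
gripper_force: 50.0
```

```bash
python3 - <<'E'
from h import *
go()
E
```

```text
clk 12.9833 tcp [ 0.4998 -0.0459  0.3267] yaw 5.081877925137349 tiltfix deg [-0.042  -0.0024 -0.    ] j [-0.4527  0.3161  0.5064  2.0661 -0.2099  0.8087  0.2673] F [-0.5469 -0.3624 -1.8764] M [-0.1017  0.2137  0.0263] w 0.01543781913875973 g 50.026264786720276
```

arm_command(plan=[{"claw": 1,"tx": 0,"ty": 0,"tz": -0.00025,"ax": 0,"ay": 0,"az": -5},{"claw": 1,"tx": 0,"ty": 0,"tz": -0.00025,"ax": 0,"ay": 0,"az": -5},{"claw": 1,"tx": 0,"ty": 0,"tz": -0.00025,"ax": 0,"ay": 0,"az": -5},{"claw": 1,"tx": 0,"ty": 0,"tz": -0.00025,"ax": 0,"ay": 0,"az": -5},{"claw": 1,"tx": 0,"ty": 0,"tz": -0.00025,"ax": 0,"ay": 0,"az": -5},{"claw": 1,"tx": 0,"ty": 0,"tz": -0.00025,"ax": 0,"ay": 0,"az": -5},{"claw": 1,"tx": 0,"ty": 0,"tz": -0.00025,"ax": 0,"ay": 0,"az": -5},{"claw": 1,"tx": 0,"ty": 0,"tz": -0.00025,"ax": 0,"ay": 0,"az": -5},{"claw": 1,"tx": 0,"ty": 0,"tz": 0,"ax": 0,"ay": 0,"az": 0},{"claw": 1,"tx": 0,"ty": 0,"tz": 0,"ax": 0,"ay": 0,"az": 0}])

```text
clock: 13.82
tcp_pos: [0.4997, -0.0458, 0.3286]
orientation: [-1.2, -2.903, 0.001]
contact_force: [-0.2, -0.5, -2.4]
grip_width: 0.0151
gripper_force: 49.8
```

arm_command(plan=[{"claw": 1,"tx": 0,"ty": 0,"tz": -0.00025,"ax": 0,"ay": 0,"az": -5},{"claw": 1,"tx": 0,"ty": 0,"tz": -0.00025,"ax": 0,"ay": 0,"az": -5},{"claw": 1,"tx": 0,"ty": 0,"tz": -0.00025,"ax": 0,"ay": 0,"az": -5},{"claw": 1,"tx": 0,"ty": 0,"tz": -0.00025,"ax": 0,"ay": 0,"az": -5},{"claw": 1,"tx": 0,"ty": 0,"tz": -0.00025,"ax": 0,"ay": 0,"az": -5},{"claw": 1,"tx": 0,"ty": 0,"tz": -0.00025,"ax": 0,"ay": 0,"az": -5},{"claw": 1,"tx": 0,"ty": 0,"tz": -0.00025,"ax": 0,"ay": 0,"az": -5},{"claw": 1,"tx": 0,"ty": 0,"tz": -0.00025,"ax": 0,"ay": 0,"az": -5},{"claw": 1,"tx": 0,"ty": 0,"tz": 0,"ax": 0,"ay": 0,"az": 0},{"claw": 1,"tx": 0,"ty": 0,"tz": 0,"ax": 0,"ay": 0,"az": 0}])

```text
clock: 14.65
tcp_pos: [0.4996, -0.0458, 0.3303]
orientation: [-0.135, -3.138, 0.0]
contact_force: [0.5, -1.0, -7.4]
grip_width: 0.0151
gripper_force: 49.3
```

```bash
python3 - <<'E'
from h import *
go()
E
```

```text
clk 14.65 tcp [ 0.4996 -0.0458  0.3303] yaw 85.07882056509068 tiltfix deg [-0.0098 -0.0651 -0.    ] j [-0.2133  0.2875  0.2137  2.0485 -0.0827  0.8147  1.5337] F [ 0.4768 -0.9624 -7.4383] M [-0.1072 -0.1199  0.0502] w 0.015101602035939188 g 49.3233597278595
```

arm_command(plan=[{"claw": 1,"tx": 0,"ty": 0,"tz": 0.0003,"ax": 0,"ay": 0,"az": -5},{"claw": 1,"tx": 0,"ty": 0,"tz": 0,"ax": 0,"ay": 0,"az": -5},{"claw": 1,"tx": 0,"ty": 0,"tz": -0.0001,"ax": 0,"ay": 0,"az": -5},{"claw": 1,"tx": 0,"ty": 0,"tz": -0.0002,"ax": 0,"ay": 0,"az": -5},{"claw": 1,"tx": 0,"ty": 0,"tz": -0.0002,"ax": 0,"ay": 0,"az": -5},{"claw": 1,"tx": 0,"ty": 0,"tz": -0.0002,"ax": 0,"ay": 0,"az": -5},{"claw": 1,"tx": 0,"ty": 0,"tz": -0.0002,"ax": 0,"ay": 0,"az": -5},{"claw": 1,"tx": 0,"ty": 0,"tz": -0.0002,"ax": 0,"ay": 0,"az": -5},{"claw": 1,"tx": 0,"ty": 0,"tz": 0,"ax": 0,"ay": 0,"az": 0},{"claw": 1,"tx": 0,"ty": 0,"tz": 0,"ax": 0,"ay": 0,"az": 0}])

```text
clock: 15.48
tcp_pos: [0.4999, -0.0459, 0.3317]
orientation: [0.946, -2.995, -0.0]
contact_force: [-0.2, -0.9, -2.9]
grip_width: 0.015
gripper_force: 49.8
```

arm_command(plan=[{"claw": 1,"tx": 0,"ty": 0,"tz": -0.0001,"ax": 0,"ay": 0,"az": -4},{"claw": 1,"tx": 0,"ty": 0,"tz": -0.0001,"ax": 0,"ay": 0,"az": -4},{"claw": 1,"tx": 0,"ty": 0,"tz": -0.00015,"ax": 0,"ay": 0,"az": -4},{"claw": 1,"tx": 0,"ty": 0,"tz": -0.00015,"ax": 0,"ay": 0,"az": -4},{"claw": 1,"tx": 0,"ty": 0,"tz": -0.00015,"ax": 0,"ay": 0,"az": -4},{"claw": 1,"tx": 0,"ty": 0,"tz": -0.00015,"ax": 0,"ay": 0,"az": -4},{"claw": 1,"tx": 0,"ty": 0,"tz": -0.00015,"ax": 0,"ay": 0,"az": -4},{"claw": 1,"tx": 0,"ty": 0,"tz": -0.00015,"ax": 0,"ay": 0,"az": -4},{"claw": 1,"tx": 0,"ty": 0,"tz": 0,"ax": 0,"ay": 0,"az": 0},{"claw": 1,"tx": 0,"ty": 0,"tz": 0,"ax": 0,"ay": 0,"az": 0}])

```text
clock: 16.32
tcp_pos: [0.5, -0.0457, 0.3329]
orientation: [-1.736, 2.618, 0.0]
contact_force: [-1.2, -0.5, -2.0]
grip_width: 0.0152
gripper_force: 49.9
```

```bash
python3 - <<'E'
from h import *
go()
E
```

```text
clk 16.3167 tcp [ 0.5    -0.0457  0.3329] yaw 157.10739638375244 tiltfix deg [-0.0052  0.0106  0.    ] j [-0.0127  0.2835 -0.024   2.0328  0.009   0.8252  2.7002] F [-1.2433 -0.5329 -2.0164] M [0.0023 0.3189 0.0204] w 0.015162257176168039 g 49.93752837181091
```

arm_command(plan=[{"claw": 1,"tx": 0,"ty": 0,"tz": -0.0002,"ax": 0,"ay": 0,"az": 0},{"claw": 1,"tx": 0,"ty": 0,"tz": -0.0002,"ax": 0,"ay": 0,"az": 0},{"claw": 1,"tx": 0,"ty": 0,"tz": -0.0002,"ax": 0,"ay": 0,"az": 0},{"claw": 1,"tx": 0,"ty": 0,"tz": -0.0002,"ax": 0,"ay": 0,"az": 0},{"claw": 1,"tx": 0,"ty": 0,"tz": -0.0001,"ax": 0,"ay": 0,"az": 0},{"claw": 1,"tx": 0,"ty": 0,"tz": 0,"ax": 0,"ay": 0,"az": 0},{"claw": 1,"tx": 0,"ty": 0,"tz": 0,"ax": 0,"ay": 0,"az": 0},{"claw": 1,"tx": 0,"ty": 0,"tz": 0,"ax": 0,"ay": 0,"az": 0},{"claw": 1,"tx": 0,"ty": 0,"tz": 0,"ax": 0,"ay": 0,"az": 0},{"claw": 1,"tx": 0,"ty": 0,"tz": 0,"ax": 0,"ay": 0,"az": 0}])

```text
clock: 17.15
tcp_pos: [0.4998, -0.0457, 0.3334]
orientation: [1.743, -2.614, -0.0]
contact_force: [1.7, -0.7, -11.4]
grip_width: 0.0154
gripper_force: 48.8
```

arm_command(plan=[{"claw": 1,"tx": 0,"ty": 0,"tz": 0.0004,"ax": 0,"ay": 0,"az": 0},{"claw": 1,"tx": 0,"ty": 0,"tz": 0.0004,"ax": 0,"ay": 0,"az": 0},{"claw": 1,"tx": 0,"ty": 0,"tz": 0.0003,"ax": 0,"ay": 0,"az": 0},{"claw": 1,"tx": 0,"ty": 0,"tz": 0,"ax": 0,"ay": 0,"az": 0},{"claw": 0.75,"tx": 0,"ty": 0,"tz": 0,"ax": 0,"ay": 0,"az": 0},{"claw": 0.5,"tx": 0,"ty": 0,"tz": 0,"ax": 0,"ay": 0,"az": 0},{"claw": 0,"tx": 0,"ty": 0,"tz": 0,"ax": 0,"ay": 0,"az": 0},{"claw": 0,"tx": 0,"ty": 0,"tz": 0,"ax": 0,"ay": 0,"az": 0},{"claw": 0,"tx": 0,"ty": 0,"tz": 0,"ax": 0,"ay": 0,"az": 0},{"claw": 0,"tx": 0,"ty": 0,"tz": 0,"ax": 0,"ay": 0,"az": 0}], squeeze=20)

```text
clock: 17.98
tcp_pos: [0.5, -0.0457, 0.3328]
orientation: [-1.743, 2.613, -0.0]
contact_force: [0.0, 0.0, -0.6]
grip_width: 0.0801
gripper_force: 0.0
```

arm_command(plan=[{"claw": 0,"tx": 0,"ty": 0,"tz": 0,"ax": 0,"ay": 0,"az": 6},{"claw": 0,"tx": 0,"ty": 0,"tz": 0,"ax": 0,"ay": 0,"az": 6},{"claw": 0,"tx": 0,"ty": 0,"tz": 0,"ax": 0,"ay": 0,"az": 6},{"claw": 0,"tx": 0,"ty": 0,"tz": 0,"ax": 0,"ay": 0,"az": 6},{"claw": 0,"tx": 0,"ty": 0,"tz": 0,"ax": 0,"ay": 0,"az": 6},{"claw": 0,"tx": 0,"ty": 0,"tz": 0,"ax": 0,"ay": 0,"az": 6},{"claw": 0,"tx": 0,"ty": 0,"tz": 0,"ax": 0,"ay": 0,"az": 6},{"claw": 0,"tx": 0,"ty": 0,"tz": 0,"ax": 0,"ay": 0,"az": 6},{"claw": 0,"tx": 0,"ty": 0,"tz": 0,"ax": 0,"ay": 0,"az": 6},{"claw": 0,"tx": 0,"ty": 0,"tz": 0,"ax": 0,"ay": 0,"az": 6}])

```text
clock: 18.82
tcp_pos: [0.4999, -0.0457, 0.3326]
orientation: [-0.195, 3.135, 0.0]
contact_force: [0.6, 0.3, -0.6]
grip_width: 0.0852
gripper_force: 0.0
```

arm_command(plan=[{"claw": 0,"tx": 0,"ty": 0,"tz": 0,"ax": 0,"ay": 0,"az": 6},{"claw": 0,"tx": 0,"ty": 0,"tz": 0,"ax": 0,"ay": 0,"az": 6},{"claw": 0,"tx": 0,"ty": 0,"tz": 0,"ax": 0,"ay": 0,"az": 6},{"claw": 0,"tx": 0,"ty": 0,"tz": 0,"ax": 0,"ay": 0,"az": 6},{"claw": 0,"tx": 0,"ty": 0,"tz": 0,"ax": 0,"ay": 0,"az": 6},{"claw": 0,"tx": 0,"ty": 0,"tz": 0,"ax": 0,"ay": 0,"az": 6},{"claw": 0,"tx": 0,"ty": 0,"tz": 0,"ax": 0,"ay": 0,"az": 6},{"claw": 0,"tx": 0,"ty": 0,"tz": 0,"ax": 0,"ay": 0,"az": 6},{"claw": 0,"tx": 0,"ty": 0,"tz": 0,"ax": 0,"ay": 0,"az": 6},{"claw": 0,"tx": 0,"ty": 0,"tz": 0,"ax": 0,"ay": 0,"az": 6}])

```text
clock: 19.65
tcp_pos: [0.4999, -0.0457, 0.3327]
orientation: [1.399, 2.813, 0.0]
contact_force: [-0.2, -1.2, -0.7]
grip_width: 0.0854
gripper_force: 0.0
```

arm_command(plan=[{"claw": 0,"tx": 0,"ty": 0,"tz": 0,"ax": 0,"ay": 0,"az": 6},{"claw": 0,"tx": 0,"ty": 0,"tz": 0,"ax": 0,"ay": 0,"az": 6},{"claw": 0,"tx": 0,"ty": 0,"tz": 0,"ax": 0,"ay": 0,"az": 6},{"claw": 0,"tx": 0,"ty": 0,"tz": 0,"ax": 0,"ay": 0,"az": 6},{"claw": 0,"tx": 0,"ty": 0,"tz": 0,"ax": 0,"ay": 0,"az": 6},{"claw": 0,"tx": 0,"ty": 0,"tz": 0,"ax": 0,"ay": 0,"az": 6},{"claw": 0,"tx": 0,"ty": 0,"tz": 0,"ax": 0,"ay": 0,"az": 6},{"claw": 0,"tx": 0,"ty": 0,"tz": 0,"ax": 0,"ay": 0,"az": 6},{"claw": 0,"tx": 0,"ty": 0,"tz": 0,"ax": 0,"ay": 0,"az": 6},{"claw": 0,"tx": 0,"ty": 0,"tz": 0,"ax": 0,"ay": 0,"az": 6}])

```text
clock: 20.48
tcp_pos: [0.4999, -0.0456, 0.3327]
orientation: [-2.618, -1.737, -0.0]
contact_force: [0.4, 0.7, -0.2]
grip_width: 0.0851
gripper_force: 0.0
```

```bash
python3 - <<'E'
from h import *
go([.4999,-.0457,.3326],-22.7)
E
```

```text
clk 20.4833 tcp [ 0.4999 -0.0456  0.3327] yaw -22.88397735860744 tiltfix deg [ 0.0062 -0.0103  0.    ] j [-0.5347  0.321   0.6077  2.0654 -0.2479  0.825  -0.1806] F [ 0.3803  0.6504 -0.1656] M [0.0182 0.0213 0.0122] w 0.08512933271006486 g 0.0
shift tool [-0.0001 -0.      0.0001]
az -0.18397735860743936
```

Regrasp: close stepwise to contact, then squeeze.

arm_command(plan=[{"claw": 0.4,"tx": 0,"ty": 0,"tz": 0,"ax": 0,"ay": 0,"az": 0},{"claw": 0.7,"tx": 0,"ty": 0,"tz": 0,"ax": 0,"ay": 0,"az": 0},{"claw": 0.77,"tx": 0,"ty": 0,"tz": 0,"ax": 0,"ay": 0,"az": 0},{"claw": 0.77,"tx": 0,"ty": 0,"tz": 0,"ax": 0,"ay": 0,"az": 0},{"claw": 0.77,"tx": 0,"ty": 0,"tz": 0,"ax": 0,"ay": 0,"az": 0},{"claw": 0.78,"tx": 0,"ty": 0,"tz": 0,"ax": 0,"ay": 0,"az": 0},{"claw": 0.79,"tx": 0,"ty": 0,"tz": 0,"ax": 0,"ay": 0,"az": 0},{"claw": 0.8,"tx": 0,"ty": 0,"tz": 0,"ax": 0,"ay": 0,"az": 0},{"claw": 0.81,"tx": 0,"ty": 0,"tz": 0,"ax": 0,"ay": 0,"az": 0},{"claw": 0.82,"tx": 0,"ty": 0,"tz": 0,"ax": 0,"ay": 0,"az": 0}], squeeze=20)

```text
clock: 21.32
tcp_pos: [0.4999, -0.0458, 0.3326]
orientation: [-2.614, -1.743, -0.0]
contact_force: [-0.2, 0.0, 0.4]
grip_width: 0.0158
gripper_force: 16.8
```

arm_command(plan=[{"claw": 0.83,"tx": 0,"ty": 0,"tz": 0,"ax": 0,"ay": 0,"az": 0},{"claw": 1,"tx": 0,"ty": 0,"tz": 0,"ax": 0,"ay": 0,"az": 0},{"claw": 1,"tx": 0,"ty": 0,"tz": -0.0001,"ax": 0,"ay": 0,"az": -4},{"claw": 1,"tx": 0,"ty": 0,"tz": -0.00015,"ax": 0,"ay": 0,"az": -4},{"claw": 1,"tx": 0,"ty": 0,"tz": -0.00015,"ax": 0,"ay": 0,"az": -4},{"claw": 1,"tx": 0,"ty": 0,"tz": -0.00015,"ax": 0,"ay": 0,"az": -4},{"claw": 1,"tx": 0,"ty": 0,"tz": -0.00015,"ax": 0,"ay": 0,"az": -4},{"claw": 1,"tx": 0,"ty": 0,"tz": -0.00015,"ax": 0,"ay": 0,"az": -4},{"claw": 1,"tx": 0,"ty": 0,"tz": 0,"ax": 0,"ay": 0,"az": 0},{"claw": 1,"tx": 0,"ty": 0,"tz": 0,"ax": 0,"ay": 0,"az": 0}], squeeze=50)

```text
clock: 22.15
tcp_pos: [0.4999, -0.0459, 0.3335]
orientation: [-2.197, -2.246, -0.0]
contact_force: [-2.1, -0.8, 2.8]
grip_width: 0.0151
gripper_force: 50.7
```

```bash
python3 - <<'E'
from h import *
go()
E
```

```text
clk 22.15 tcp [ 0.4999 -0.0459  0.3335] yaw 1.2689254575312021 tiltfix deg [-0.0039 -0.0045 -0.    ] j [-0.4578  0.3053  0.5111  2.0605 -0.202   0.8232  0.1938] F [-2.0685 -0.7667  2.7556] M [-0.0787  0.2847  0.0135] w 0.015137048163440718 g 50.74001133441925
```

arm_command(plan=[{"claw": 1,"tx": 0,"ty": 0,"tz": -0.0003,"ax": 0,"ay": 0,"az": 0},{"claw": 1,"tx": 0,"ty": 0,"tz": -0.0003,"ax": 0,"ay": 0,"az": -4},{"claw": 1,"tx": 0,"ty": 0,"tz": -0.0002,"ax": 0,"ay": 0,"az": -4},{"claw": 1,"tx": 0,"ty": 0,"tz": -0.0002,"ax": 0,"ay": 0,"az": -4},{"claw": 1,"tx": 0,"ty": 0,"tz": -0.0002,"ax": 0,"ay": 0,"az": -4},{"claw": 1,"tx": 0,"ty": 0,"tz": -0.0002,"ax": 0,"ay": 0,"az": -4},{"claw": 1,"tx": 0,"ty": 0,"tz": -0.0002,"ax": 0,"ay": 0,"az": -4},{"claw": 1,"tx": 0,"ty": 0,"tz": -0.0002,"ax": 0,"ay": 0,"az": -4},{"claw": 1,"tx": 0,"ty": 0,"tz": 0,"ax": 0,"ay": 0,"az": 0},{"claw": 1,"tx": 0,"ty": 0,"tz": 0,"ax": 0,"ay": 0,"az": 0}])

```text
clock: 22.98
tcp_pos: [0.4997, -0.0458, 0.335]
orientation: [-1.589, -2.71, 0.001]
contact_force: [-0.4, -0.2, -1.6]
grip_width: 0.0154
gripper_force: 50.2
```

arm_command(plan=[{"claw": 1,"tx": 0,"ty": 0,"tz": -0.00017,"ax": 0,"ay": 0,"az": -4},{"claw": 1,"tx": 0,"ty": 0,"tz": -0.00017,"ax": 0,"ay": 0,"az": -4},{"claw": 1,"tx": 0,"ty": 0,"tz": -0.00017,"ax": 0,"ay": 0,"az": -4},{"claw": 1,"tx": 0,"ty": 0,"tz": -0.00017,"ax": 0,"ay": 0,"az": -4},{"claw": 1,"tx": 0,"ty": 0,"tz": -0.00017,"ax": 0,"ay": 0,"az": -4},{"claw": 1,"tx": 0,"ty": 0,"tz": -0.00017,"ax": 0,"ay": 0,"az": -4},{"claw": 1,"tx": 0,"ty": 0,"tz": -0.00017,"ax": 0,"ay": 0,"az": -4},{"claw": 1,"tx": 0,"ty": 0,"tz": -0.00017,"ax": 0,"ay": 0,"az": -4},{"claw": 1,"tx": 0,"ty": 0,"tz": 0,"ax": 0,"ay": 0,"az": 0},{"claw": 1,"tx": 0,"ty": 0,"tz": 0,"ax": 0,"ay": 0,"az": 0}])

```text
clock: 23.82
tcp_pos: [0.4999, -0.0457, 0.3365]
orientation: [-0.782, -3.043, -0.0]
contact_force: [-0.2, 0.1, -2.0]
grip_width: 0.0151
gripper_force: 50.2
```

arm_command(plan=[{"claw": 1,"tx": 0,"ty": 0,"tz": -0.00017,"ax": 0,"ay": 0,"az": -4},{"claw": 1,"tx": 0,"ty": 0,"tz": -0.00017,"ax": 0,"ay": 0,"az": -4},{"claw": 1,"tx": 0,"ty": 0,"tz": -0.00017,"ax": 0,"ay": 0,"az": -4},{"claw": 1,"tx": 0,"ty": 0,"tz": -0.00017,"ax": 0,"ay": 0,"az": -4},{"claw": 1,"tx": 0,"ty": 0,"tz": -0.00017,"ax": 0,"ay": 0,"az": -4},{"claw": 1,"tx": 0,"ty": 0,"tz": -0.00017,"ax": 0,"ay": 0,"az": -4},{"claw": 1,"tx": 0,"ty": 0,"tz": -0.00017,"ax": 0,"ay": 0,"az": -4},{"claw": 1,"tx": 0,"ty": 0,"tz": -0.00017,"ax": 0,"ay": 0,"az": -4},{"claw": 1,"tx": 0,"ty": 0,"tz": 0,"ax": 0,"ay": 0,"az": 0},{"claw": 1,"tx": 0,"ty": 0,"tz": 0,"ax": 0,"ay": 0,"az": 0}])

```text
clock: 24.65
tcp_pos: [0.4998, -0.0458, 0.3378]
orientation: [0.086, -3.14, -0.0]
contact_force: [-0.7, -0.8, -1.4]
grip_width: 0.0151
gripper_force: 50.2
```

```bash
python3 - <<'E'
from h import *
go()
E
```

```text
clk 24.65 tcp [ 0.4998 -0.0458  0.3378] yaw 93.15075339423389 tiltfix deg [ 0.0032 -0.0322  0.    ] j [-0.192   0.276   0.1878  2.0405 -0.0689  0.8315  1.6611] F [-0.6989 -0.7774 -1.3578] M [-0.1077  0.2358  0.0102] w 0.01511547207986938 g 50.19406020641327
```

arm_command(plan=[{"claw": 1,"tx": 0,"ty": 0,"tz": -0.0002,"ax": 0,"ay": 0,"az": 0},{"claw": 1,"tx": 0,"ty": 0,"tz": -0.0002,"ax": 0,"ay": 0,"az": 0},{"claw": 1,"tx": 0,"ty": 0,"tz": -0.0002,"ax": 0,"ay": 0,"az": 0},{"claw": 1,"tx": 0,"ty": 0,"tz": -0.0002,"ax": 0,"ay": 0,"az": 0},{"claw": 1,"tx": 0,"ty": 0,"tz": -0.0002,"ax": 0,"ay": 0,"az": 0},{"claw": 1,"tx": 0,"ty": 0,"tz": 0,"ax": 0,"ay": 0,"az": 0},{"claw": 1,"tx": 0,"ty": 0,"tz": 0,"ax": 0,"ay": 0,"az": 0},{"claw": 1,"tx": 0,"ty": 0,"tz": 0,"ax": 0,"ay": 0,"az": 0},{"claw": 1,"tx": 0,"ty": 0,"tz": 0,"ax": 0,"ay": 0,"az": 0},{"claw": 1,"tx": 0,"ty": 0,"tz": 0,"ax": 0,"ay": 0,"az": 0}])

```text
clock: 25.48
tcp_pos: [0.4998, -0.0457, 0.3389]
orientation: [0.093, -3.14, -0.0]
contact_force: [-1.8, 0.1, -1.8]
grip_width: 0.0154
gripper_force: 50.2
```

arm_command(plan=[{"claw": 1,"tx": 0,"ty": 0,"tz": -0.0002,"ax": 0,"ay": 0,"az": 0},{"claw": 1,"tx": 0,"ty": 0,"tz": -0.0002,"ax": 0,"ay": 0,"az": 0},{"claw": 1,"tx": 0,"ty": 0,"tz": -0.0002,"ax": 0,"ay": 0,"az": 0},{"claw": 1,"tx": 0,"ty": 0,"tz": -0.0002,"ax": 0,"ay": 0,"az": 0},{"claw": 1,"tx": 0,"ty": 0,"tz": 0,"ax": 0,"ay": 0,"az": 0},{"claw": 1,"tx": 0,"ty": 0,"tz": 0,"ax": 0,"ay": 0,"az": 0},{"claw": 1,"tx": 0,"ty": 0,"tz": 0,"ax": 0,"ay": 0,"az": 0},{"claw": 1,"tx": 0,"ty": 0,"tz": 0,"ax": 0,"ay": 0,"az": 0},{"claw": 1,"tx": 0,"ty": 0,"tz": 0,"ax": 0,"ay": 0,"az": 0},{"claw": 1,"tx": 0,"ty": 0,"tz": 0,"ax": 0,"ay": 0,"az": 0}])

```text
clock: 26.32
tcp_pos: [0.4999, -0.0457, 0.3398]
orientation: [0.093, -3.14, 0.0]
contact_force: [-2.6, 0.1, -2.1]
grip_width: 0.0151
gripper_force: 50.1
```

arm_command(plan=[{"claw": 1,"tx": 0,"ty": 0,"tz": -0.0002,"ax": 0,"ay": 0,"az": 0},{"claw": 1,"tx": 0,"ty": 0,"tz": -0.0002,"ax": 0,"ay": 0,"az": 0},{"claw": 1,"tx": 0,"ty": 0,"tz": -0.0002,"ax": 0,"ay": 0,"az": 0},{"claw": 1,"tx": 0,"ty": 0,"tz": -0.0002,"ax": 0,"ay": 0,"az": 0},{"claw": 1,"tx": 0,"ty": 0,"tz": -0.0002,"ax": 0,"ay": 0,"az": 0},{"claw": 1,"tx": 0,"ty": 0,"tz": -0.0002,"ax": 0,"ay": 0,"az": 0},{"claw": 1,"tx": 0,"ty": 0,"tz": 0,"ax": 0,"ay": 0,"az": 0},{"claw": 1,"tx": 0,"ty": 0,"tz": 0,"ax": 0,"ay": 0,"az": 0},{"claw": 1,"tx": 0,"ty": 0,"tz": 0,"ax": 0,"ay": 0,"az": 0},{"claw": 1,"tx": 0,"ty": 0,"tz": 0,"ax": 0,"ay": 0,"az": 0}])

```text
clock: 27.15
tcp_pos: [0.4999, -0.0457, 0.341]
orientation: [0.093, -3.14, -0.0]
contact_force: [-2.0, -0.7, -0.6]
grip_width: 0.0152
gripper_force: 50.1
```

```bash
python3 - <<'E'
from h import *
go()
E
```

```text
clk 27.15 tcp [ 0.4999 -0.0457  0.341 ] yaw 93.39956549731163 tiltfix deg [ 0.003  -0.0053  0.    ] j [-0.1923  0.2715  0.1877  2.0375 -0.0674  0.8383  1.6638] F [-2.0449 -0.6895 -0.5908] M [-0.1757  0.5971  0.0384] w 0.01519851219402564 g 50.10562598705292
```

arm_command(plan=[{"claw": 1,"tx": 0.0004,"ty": 0,"tz": -0.0005,"ax": 0,"ay": 0,"az": 0},{"claw": 1,"tx": 0,"ty": 0,"tz": -0.0005,"ax": 0,"ay": 0,"az": 0},{"claw": 1,"tx": 0,"ty": 0,"tz": -0.0005,"ax": 0,"ay": 0,"az": 0},{"claw": 1,"tx": 0,"ty": 0,"tz": -0.001,"ax": 0,"ay": 0,"az": 0},{"claw": 1,"tx": 0,"ty": 0,"tz": -0.001,"ax": 0,"ay": 0,"az": 0},{"claw": 1,"tx": 0,"ty": 0,"tz": -0.0015,"ax": 0,"ay": 0,"az": 0},{"claw": 1,"tx": 0,"ty": 0,"tz": -0.002,"ax": 0,"ay": 0,"az": 0},{"claw": 1,"tx": 0,"ty": 0,"tz": -0.002,"ax": 0,"ay": 0,"az": 0},{"claw": 1,"tx": 0,"ty": 0,"tz": -0.003,"ax": 0,"ay": 0,"az": 0},{"claw": 1,"tx": 0,"ty": 0,"tz": -0.004,"ax": 0,"ay": 0,"az": 0}])

```text
clock: 27.98
tcp_pos: [0.4995, -0.0457, 0.3572]
orientation: [0.093, -3.14, -0.0]
contact_force: [-0.3, 0.5, -1.1]
grip_width: 0.015
gripper_force: 50.1
```

arm_command(plan=[{"claw": 1,"tx": 0,"ty": 0,"tz": -0.006,"ax": 0,"ay": 0,"az": 0},{"claw": 1,"tx": 0,"ty": 0,"tz": -0.008,"ax": 0,"ay": 0,"az": 0},{"claw": 1,"tx": 0,"ty": 0,"tz": -0.008,"ax": 0,"ay": 0,"az": 0},{"claw": 1,"tx": 0,"ty": 0,"tz": -0.008,"ax": 0,"ay": 0,"az": 0},{"claw": 1,"tx": 0,"ty": 0,"tz": -0.008,"ax": 0,"ay": 0,"az": 0},{"claw": 1,"tx": 0,"ty": 0,"tz": -0.008,"ax": 0,"ay": 0,"az": 0},{"claw": 1,"tx": 0,"ty": 0,"tz": -0.006,"ax": 0,"ay": 0,"az": 0},{"claw": 1,"tx": 0,"ty": 0,"tz": -0.003,"ax": 0,"ay": 0,"az": 0},{"claw": 1,"tx": 0,"ty": 0,"tz": 0,"ax": 0,"ay": 0,"az": 0},{"claw": 1,"tx": 0,"ty": 0,"tz": 0,"ax": 0,"ay": 0,"az": 0}])

```text
clock: 28.82
tcp_pos: [0.4994, -0.0458, 0.4119]
orientation: [0.093, -3.14, -0.0]
contact_force: [1.1, -1.2, -1.1]
grip_width: 0.0153
gripper_force: 50.1
```

```bash
python3 - <<'E'
from h import *
im=save('side','side4.png')
for n in('side','top'):
  if n=='top': save('top','top4.png')
  for t in('cap','dish'): print(n,t,[(d['confidence'],world(d['location'],n)) for d in r.tip_of(t,n)[:2]])
go([.4375,.308,.42])
c=im[90:290,130:330,::-1].astype(float)
cv2.imwrite('pics/crop4.png',cv2.resize((255*np.clip(c/140,0,1)**.6).astype(np.uint8),(600,600),interpolation=cv2.INTER_CUBIC))
E
```

```text
side cap [(0.57, array([ 0.50236598, -0.04310847,  0.20086091])), (0.46, array([0.5473354 , 0.43856805, 0.00111061]))]
side dish [(0.56, array([0.43662304, 0.30731678, 0.00401691]))]
top cap [(0.35, array([ 0.59625107, -0.36459654,  0.00224697]))]
top dish [(0.73, array([0.43639765, 0.30413936, 0.00196085]))]
clk 29.1167 tcp [ 0.4994 -0.0457  0.4116] yaw 93.39735835394782 tiltfix deg [-0.0004 -0.0407 -0.    ] j [-0.2064  0.1814  0.1972  1.9654 -0.042   0.9993  1.6406] F [-0.3373  0.3245 -1.1655] M [ 0.0859 -0.0673  0.0252] w 0.015051553844061628 g 50.123151540756226
shift tool [ 0.0409  0.3568 -0.0083]
```

View pics/crop4.png

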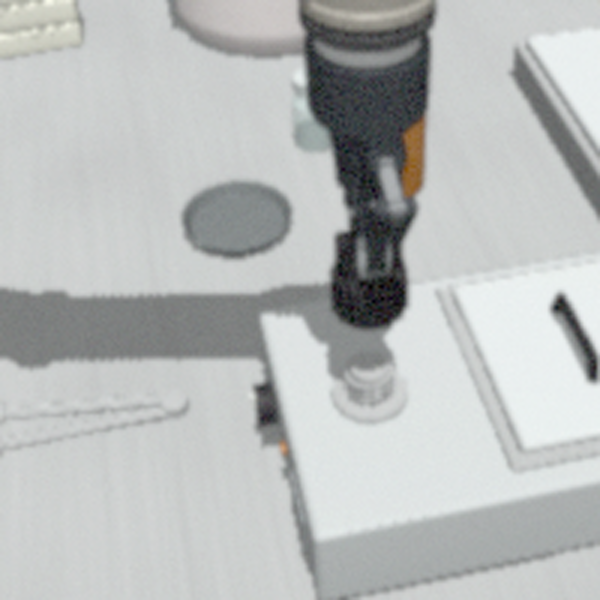

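arm_command(plan=[{"claw": 1,"tx": 0.0042,"ty": 0.02,"tz": 0,"ax": 0,"ay": 0,"az": 0},{"claw": 1,"tx": 0.0042,"ty": 0.036,"tz": 0,"ax": 0,"ay": 0,"az": 0},{"claw": 1,"tx": 0.0042,"ty": 0.041,"tz": 0,"ax": 0,"ay": 0,"az": 0},{"claw": 1,"tx": 0.0042,"ty": 0.041,"tz": 0,"ax": 0,"ay": 0,"az": 0},{"claw": 1,"tx": 0.0042,"ty": 0.041,"tz": 0,"ax": 0,"ay": 0,"az": 0},{"claw": 1,"tx": 0.0042,"ty": 0.041,"tz": 0,"ax": 0,"ay": 0,"az": 0},{"claw": 1,"tx": 0.0042,"ty": 0.041,"tz": 0,"ax": 0,"ay": 0,"az": 0},{"claw": 1,"tx": 0.0042,"ty": 0.041,"tz": 0,"ax": 0,"ay": 0,"az": 0},{"claw": 1,"tx": 0.0042,"ty": 0.033,"tz": 0,"ax": 0,"ay": 0,"az": 0},{"claw": 1,"tx": 0.0042,"ty": 0.02,"tz": 0,"ax": 0,"ay": 0,"az": 0}])

```text
clock: 29.95
tcp_pos: [0.435, 0.3104, 0.4119]
orientation: [0.1, -3.14, -0.003]
contact_force: [0.3, 0.4, -1.0]
grip_width: 0.0154
gripper_force: 50.2
```

arm_command(plan=[{"claw": 1,"tx": 0,"ty": 0,"tz": 0.01,"ax": 0,"ay": 0,"az": 0},{"claw": 1,"tx": 0,"ty": 0,"tz": 0.018,"ax": 0,"ay": 0,"az": 0},{"claw": 1,"tx": 0,"ty": 0,"tz": 0.02,"ax": 0,"ay": 0,"az": 0},{"claw": 1,"tx": 0,"ty": 0,"tz": 0.02,"ax": 0,"ay": 0,"az": 0},{"claw": 1,"tx": 0,"ty": 0,"tz": 0.02,"ax": 0,"ay": 0,"az": 0},{"claw": 1,"tx": 0,"ty": 0,"tz": 0.02,"ax": 0,"ay": 0,"az": 0},{"claw": 1,"tx": 0,"ty": 0,"tz": 0.018,"ax": 0,"ay": 0,"az": 0},{"claw": 1,"tx": 0,"ty": 0,"tz": 0.014,"ax": 0,"ay": 0,"az": 0},{"claw": 1,"tx": 0,"ty": 0,"tz": 0.01,"ax": 0,"ay": 0,"az": 0},{"claw": 1,"tx": 0,"ty": 0,"tz": 0,"ax": 0,"ay": 0,"az": 0}])

```text
clock: 30.78
tcp_pos: [0.4361, 0.3051, 0.2598]
orientation: [0.092, -3.137, 0.004]
contact_force: [1.2, -0.4, -1.8]
grip_width: 0.0153
gripper_force: 50.3
```

```bash
python3 - <<'E'
from h import *
im=save('side','side5.png')
for t in('cap','dish'): print(t,[(d['confidence'],world(d['location'],'side')) for d in r.tip_of(t,'side')[:2]])
go([.4367,.3064,.2155])
c=im[90:250,110:270,::-1].astype(float)
cv2.imwrite('pics/crop5.png',cv2.resize((255*np.clip(c/140,0,1)**.6).astype(np.uint8),(600,600),interpolation=cv2.INTER_CUBIC))
E
```

```text
cap [(0.71, array([0.4398246 , 0.30654356, 0.04423497])), (0.64, array([ 5.02886464e-01, -4.19104174e-02,  2.03527017e-04]))]
dish [(0.86, array([0.43734068, 0.30956284, 0.00344227]))]
clk 30.9333 tcp [0.4369 0.3062 0.2626] yaw 93.37922267886935 tiltfix deg [ 0.0282  0.045  -0.    ] j [-0.6866  0.4332 -0.0516  2.011   0.0339  0.6973  0.8704] F [-0.0398 -0.5917 -1.6826] M [ 0.0066 -0.0357 -0.0183] w 0.015372203545616307 g 50.2666962146759
shift tool [0.0003 0.0002 0.0471]
```

View pics/crop5.png

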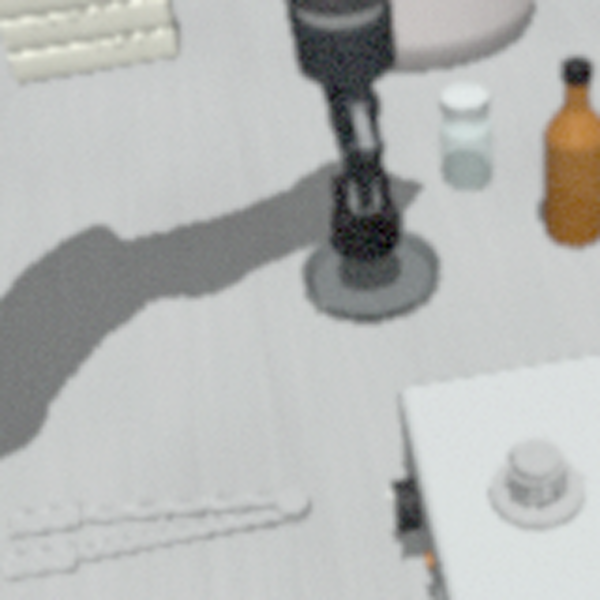

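arm_command(plan=[{"claw": 1,"tx": 0,"ty": 0,"tz": 0.005,"ax": 0,"ay": 0,"az": 0},{"claw": 1,"tx": 0,"ty": 0,"tz": 0.007,"ax": 0,"ay": 0,"az": 0},{"claw": 1,"tx": 0,"ty": 0,"tz": 0.007,"ax": 0,"ay": 0,"az": 0},{"claw": 1,"tx": 0,"ty": 0,"tz": 0.007,"ax": 0,"ay": 0,"az": 0},{"claw": 1,"tx": 0,"ty": 0,"tz": 0.006,"ax": 0,"ay": 0,"az": 0},{"claw": 1,"tx": 0,"ty": 0,"tz": 0.004,"ax": 0,"ay": 0,"az": 0},{"claw": 1,"tx": 0,"ty": 0,"tz": 0.003,"ax": 0,"ay": 0,"az": 0},{"claw": 1,"tx": 0,"ty": 0,"tz": 0.003,"ax": 0,"ay": 0,"az": 0},{"claw": 1,"tx": 0,"ty": 0,"tz": 0.002,"ax": 0,"ay": 0,"az": 0},{"claw": 1,"tx": 0,"ty": 0,"tz": 0,"ax": 0,"ay": 0,"az": 0}])

```text
clock: 31.77
tcp_pos: [0.4365, 0.3061, 0.2176]
orientation: [0.093, -3.14, 0.0]
contact_force: [-0.2, -0.2, -1.0]
grip_width: 0.0149
gripper_force: 50.3
```

arm_command(plan=[{"claw": 1,"tx": 0,"ty": 0,"tz": 0.0003,"ax": 0,"ay": 0,"az": 0},{"claw": 1,"tx": 0,"ty": 0,"tz": 0.0003,"ax": 0,"ay": 0,"az": 0},{"claw": 1,"tx": 0,"ty": 0,"tz": 0.0003,"ax": 0,"ay": 0,"az": 0},{"claw": 1,"tx": 0,"ty": 0,"tz": 0.0003,"ax": 0,"ay": 0,"az": 0},{"claw": 1,"tx": 0,"ty": 0,"tz": 0.0003,"ax": 0,"ay": 0,"az": 0},{"claw": 1,"tx": 0,"ty": 0,"tz": 0,"ax": 0,"ay": 0,"az": 0},{"claw": 1,"tx": 0,"ty": 0,"tz": 0,"ax": 0,"ay": 0,"az": 0},{"claw": 1,"tx": 0,"ty": 0,"tz": 0,"ax": 0,"ay": 0,"az": 0},{"claw": 1,"tx": 0,"ty": 0,"tz": 0,"ax": 0,"ay": 0,"az": 0},{"claw": 1,"tx": 0,"ty": 0,"tz": 0,"ax": 0,"ay": 0,"az": 0}])

```text
clock: 32.6
tcp_pos: [0.4366, 0.3062, 0.2167]
orientation: [-0.093, 3.14, 0.0]
contact_force: [-0.9, -0.8, 3.0]
grip_width: 0.0153
gripper_force: 50.7
```

arm_command(plan=[{"claw": 0.81,"tx": 0,"ty": 0,"tz": 0,"ax": 0,"ay": 0,"az": 0},{"claw": 0.8,"tx": 0,"ty": 0,"tz": 0,"ax": 0,"ay": 0,"az": 0},{"claw": 0.79,"tx": 0,"ty": 0,"tz": 0,"ax": 0,"ay": 0,"az": 0},{"claw": 0.77,"tx": 0,"ty": 0,"tz": 0,"ax": 0,"ay": 0,"az": 0},{"claw": 0.7,"tx": 0,"ty": 0,"tz": 0,"ax": 0,"ay": 0,"az": 0},{"claw": 0.6,"tx": 0,"ty": 0,"tz": 0,"ax": 0,"ay": 0,"az": 0},{"claw": 0.4,"tx": 0,"ty": 0,"tz": 0,"ax": 0,"ay": 0,"az": 0},{"claw": 0.4,"tx": 0,"ty": 0,"tz": 0,"ax": 0,"ay": 0,"az": 0},{"claw": 0.4,"tx": 0,"ty": 0,"tz": 0,"ax": 0,"ay": 0,"az": 0},{"claw": 0.4,"tx": 0,"ty": 0,"tz": 0,"ax": 0,"ay": 0,"az": 0}], squeeze=20)

```text
clock: 33.43
tcp_pos: [0.4365, 0.3061, 0.2165]
orientation: [0.093, -3.14, 0.0]
contact_force: [0.5, -0.3, -0.1]
grip_width: 0.051
gripper_force: 0.0
```

arm_command(plan=[{"claw": 0.4,"tx": 0,"ty": 0,"tz": -0.003,"ax": 0,"ay": 0,"az": 0},{"claw": 0.4,"tx": 0,"ty": 0,"tz": -0.008,"ax": 0,"ay": 0,"az": 0},{"claw": 0.4,"tx": 0,"ty": 0,"tz": -0.014,"ax": 0,"ay": 0,"az": 0},{"claw": 0.4,"tx": 0,"ty": 0,"tz": -0.02,"ax": 0,"ay": 0,"az": 0},{"claw": 0.4,"tx": 0,"ty": 0,"tz": -0.025,"ax": 0,"ay": 0,"az": 0},{"claw": 0.4,"tx": 0,"ty": 0,"tz": -0.025,"ax": 0,"ay": 0,"az": 0},{"claw": 0.4,"tx": 0,"ty": 0,"tz": -0.02,"ax": 0,"ay": 0,"az": 0},{"claw": 0.4,"tx": 0,"ty": 0,"tz": -0.01,"ax": 0,"ay": 0,"az": 0},{"claw": 0.4,"tx": 0,"ty": 0,"tz": 0,"ax": 0,"ay": 0,"az": 0},{"claw": 0.4,"tx": 0,"ty": 0,"tz": 0,"ax": 0,"ay": 0,"az": 0}])

```text
clock: 34.27
tcp_pos: [0.4364, 0.306, 0.3416]
orientation: [-0.093, 3.14, 0.001]
contact_force: [-0.4, -0.1, -0.6]
grip_width: 0.0512
gripper_force: 0.0
```

```bash
python3 - <<'E'
from h import *
im=save('side','side6.png')
for t in('cap','dish'): print(t,[(d['confidence'],world(d['location'],'side')) for d in r.tip_of(t,'side')[:2]])
go()
c=im[90:250,110:270,::-1].astype(float)
cv2.imwrite('pics/crop6.png',cv2.resize((255*np.clip(c/140,0,1)**.6).astype(np.uint8),(600,600),interpolation=cv2.INTER_CUBIC))
E
```

```text
cap [(0.8, array([0.44022005, 0.30425597, 0.00328011]))]
dish [(0.92, array([0.43448093, 0.30925829, 0.00160405]))]
clk 34.4167 tcp [0.4361 0.3058 0.34  ] yaw 93.40684927329227 tiltfix deg [-0.09   -0.1228 -0.0001] j [-0.6847  0.322  -0.0533  1.9562  0.022   0.8666  0.8808] F [0.3244 0.682  0.0909] M [ 0.0214  0.0142 -0.0035] w 0.05173537969453537 g 0.0
```

View pics/crop6.png

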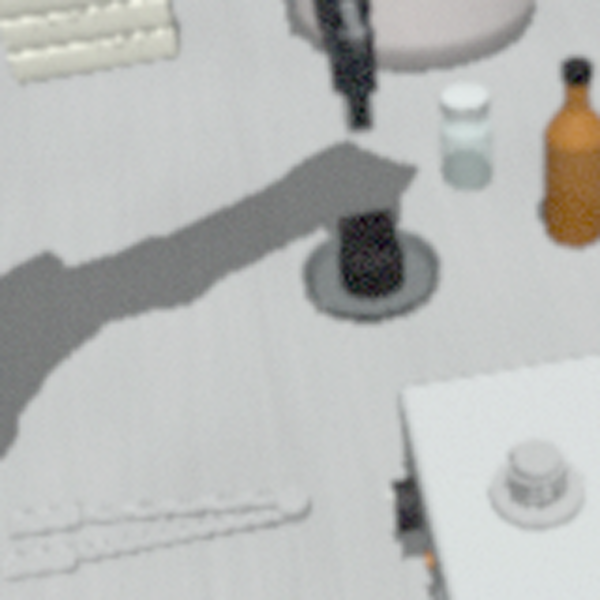

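The picture shows the cap standing bar up at about (370,255), centred in the dish. The gripper is clear above it and the neck at (535,475) is bare.

```bash
python3 -c "
from bench import r
print(r.hand_in())"
```

```text
the job is handed in; nothing more can be done
None
```

The cap is unscrewed (about 410° anticlockwise, in two grasps) and stands skirt down, bar up in the steel dish with the gripper clear; I handed the job in at about 34 s, with force readings during the unscrewing peaking at about 11 N and no verdict shown.

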